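# Turn the end plate until its stem is on top

## Robot

A 6-joint arm with a two-finger parallel gripper is mounted at the origin on the work surface. World frame = base frame: x ahead of the robot, y to its left, z up, the work surface at z = 0. Lengths are in m, angles in rad, forces in N, time in s.
With the tool pointing down it reaches from about 0.3 to 0.875 m from the base axis. Payload 6.4 kg.
Tool frame: the origin (TCP) lies between the finger pads; the fingertips stand ctrl.tip_extent ahead of it and the grasp point (between the pads) is the TCP (ctrl.tip_extent is the distance from the TCP to the fingertips, in m); z points along the fingers, y is the line along which they close (so a half turn about z gives the same grasp; the last joint's range is limited). The gripper opens to 85 mm and grips with 20 to 120 N. Pads are 22 mm wide; open, the fingers measure 114 mm over their backs; the gripper's body (76 mm by 85 mm) begins 54 mm behind the grasp point. The pads swing forward as they close: fully open they stand 13 mm farther back than shut.
Start: joints at [1.122, 0.181, 1.607, -0, 1.354, -0.206], TCP at [0.138, 0.558, 0.25] pointing down, gripper open.
Joint ranges: [-2.99, 2.99], [-0.89, 2.07], [0.3, 2.58], [-1.14, 4.28], [0, 2.63], [-3.12, 3.12]. Speed limits (rad/s): [2.57, 2.57, 3.01, 3.14, 3.14, 3.14].

## Interface

Orientations are given as a unit quaternion [w, x, y, z].
In Python, from bench import ctrl gives the robot as it stands.
- The arm moves only by the tool send_rows, never from a script. Its arguments are lists of equal length, an entry for each row: "dr": the turn, a rotation vector about the tool's x, y, z in units of 6 degrees (1.0 is 6 degrees), a list of three; "xyz": the shift along the tool's x, y, z in cm, a list of three; "jaw": the opening in per cent of the stroke, from 0 (shut) to 100 (fully open). In form: {"dr": [[wx, wy, wz], ...], "xyz": [[dx, dy, dz], ...], "jaw": [jaw, ...]}. A call has exactly 8 rows; each row is the pose to reach, as a shift and turn from the pose commanded when the call began, along the tool's axes at that moment; what a row does not reach only later rows make up. A row lasts 1/8 s, in which the tool goes at most 62.5 mm and 10.7 degrees, less where a joint would pass 70% of its speed; a pose out of reach is approached as far as the arm can. A call with a gripper value outside its range is refused whole. The fingers move at their own pace and stop on an object; the grip force is fixed at half the most. Time passes only in rows, so rows that repeat a pose let the fingers close, or fill a call up. It gives the time, the measured TCP pose, the force, the opening and the grip force at its end, in the units of the state.
- ctrl.get_obs(): the state, without advancing time (a new reading comes with each control period).
- ctrl.camera(name): name is "scene" or "top" or "wrist"; returns the picture (420x560x3 uint8, red, green, blue); there is no depth.
- ctrl.calibration(name): a dict with "camera_matrix" (3x3 intrinsics, pixels), "world_from_camera" (4x4, takes a point from camera to world coordinates). Camera axes: x right, y up, looking along -z (the intrinsics and any distortion apply to the point x, -y, -z); pixel columns grow to the right and rows downward; lengths in m; the calibration is good to about 2 mm. A picture is of the moment at which its call begins: read the wrist's pose just before it. calibration takes no time and is no camera call; for the wrist camera it gives the pose at the moment of the call.
- ctrl.hand_in(): hands the job in; it is judged then, once.
The state is a dict: "time_s": time; "q": joint angles; "dq": joint speeds; "joint_efforts": joint torques, N m; "eef_pos": TCP position; "eef_rot": TCP orientation; "wrist_force": force on the tool from outside, world axes, zero at the start; "torque": the same for the moment, N m; "opening": opening from 0.0 (shut) to 1.0 (fully open); "grasp_force": force on a finger pad.
Only numpy, scipy, OpenCV 4.12 (cv2) and the standard library are available. Lean on these libraries where they do the work, as an engineer would, in place of code of your own. Each camera call takes 0.05 s, during which the arm holds its last target. There are 200 camera calls.

## Task

Two round steel end plates are mounted upright on turning stands. Turn the bigger plate on its spindle until its pipe stem points straight up, ready for welding, then let go; it must stay there. Do not turn the smaller plate.

Things in the scene. Friction and masses are not known exactly. Their poses are not given: they have to be found in the camera images.
- big_hub (a point): Centre of the bigger disc (dark steel, 180 mm across, 7 mm thick, upright, 16 bolt holes), 135 mm above the table, fixed to the bolted-down stand; does not turn. x: along the spindle, level, away from the robot within 20 deg; y: level, in the disc's plane; z: up. Grey post 36 mm wide with bearing on the robot's side only (x -70 to -26 mm), up to z +22 mm; foot 130 by 110 mm, 12 mm high.
- big_stem (a point): Grip point on the bigger plate's only stem, a round steel pipe 16 mm thick standing 45 mm radially out of the rim, in the disc's plane. The point is on the pipe's axis, 27 mm out from the rim, 117 mm from the disc's centre, 18 mm short of the pipe's end. Turns with the plate: z outward along the stem, x along the spindle.
- big_plate (a joint): Turn of the bigger plate (rad): 0 with the stem straight up, positive with the stem leaning to big_hub's +y (the robot's left). Starts between 0.70 and 1.43. Can turn more than a full turn either way; needs about 0.22 N m (2 N at the stem) and stays where it is left.
- small_stem (a point): Same point on the stem of the smaller plate (116 mm disc, same stand, same 135 mm spindle height, same pipe; 85 mm from its centre), within 32 deg of upright. Not to be moved. The stands swap places, left or right, centres at least 280 mm apart. Loose clutter is under 60 mm high but for a spray can (150 mm), far right.

How it is judged:
By the outcome, as a careful person would: the job done as asked, in the order asked, and still so for the second after the job is handed in, with the robot touching nothing.
It also fails if it takes over 38 s, if anything falls off the work surface, if the arm or the gripper's body presses on something with over 40 N, if the wrist force passes 120 N, or if a joint passes its speed limit or range.

## Working session

There is one attempt and no reset: what is moved stays moved. The work goes in short steps, Python scripts to look and compute and a tool call to move; the robot and the scene stay as the last step left them, time stands still between calls to the robot, and variables do not carry over. Pictures are saved under pics/ and viewed, at most 10 in all, crops included, and the job is handed in when it is done.

Besides the shell and the picture viewer there is one more tool, called after "Call:" as name(argument=value, ...), one argument or row to a line, values as JSON. send_rows: Moves the arm, as the interface text tells. Its arguments: {"type":"object","properties":{"dr":{"type":"array","items":{"type":"array","items":{"type":"number"}}},"xyz":{"type":"array","items":{"type":"array","items":{"type":"number"}}},"jaw":{"type":"array","items":{"type":"number"}}},"required":["dr","xyz","jaw"]}

```bash
mkdir -p pics; ls; python3 - <<'E'
from bench import ctrl
import cv2,numpy as np
np.set_printoptions(precision=4,suppress=True)
for n in("scene","top"):
    cv2.imwrite(f"pics/{n}0.png",ctrl.camera(n)[:,:,::-1])
    c=ctrl.calibration(n);print(n,{k:np.array(v) if not isinstance(v,str) else v for k,v in c.items()})
o=ctrl.get_obs();print(o["time_s"],o["eef_pos"],o["eef_rot"],ctrl.tip_extent)
E
```

```text
pics
scene {'camera_matrix': array([[513.032 ,   0.    , 285.2798],
       [  0.    , 513.032 , 212.9029],
       [  0.    ,   0.    ,   1.    ]]), 'world_from_camera': array([[-0.1859, -0.6704,  0.7184,  1.0592],
       [ 0.9823, -0.1425,  0.1213,  0.0088],
       [ 0.0211,  0.7282,  0.685 ,  0.7455],
       [ 0.    ,  0.    ,  0.    ,  1.    ]])}
top {'camera_matrix': array([[400.6023,   0.    , 284.0844],
       [  0.    , 400.6023, 211.1509],
       [  0.    ,   0.    ,   1.    ]]), 'world_from_camera': array([[-0.0039,  0.9827, -0.1851,  0.4344],
       [-1.    , -0.0044, -0.002 , -0.0522],
       [-0.0027,  0.185 ,  0.9827,  0.8648],
       [ 0.    ,  0.    ,  0.    ,  1.    ]])}
0.1 [0.138  0.5577 0.2495] [-0.0003  0.1211  0.9926 -0.0008] 0.019
```

View pics/scene0.png

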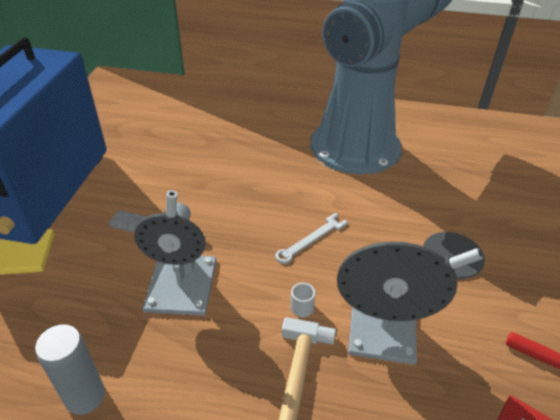

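View pics/top0.png

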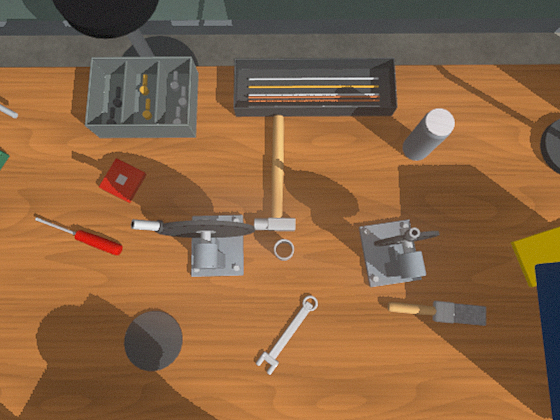

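The scene view shows the big disc with its hub cap at about (397,287) and its stem running from (450,266) to (480,255). In the top view the stem end is near (133,225), and the disc is edge-on across x 158–255. Next I'll zoom in on both.

```bash
python3 - <<'E'
import cv2,numpy as np
a=cv2.imread("pics/scene0.png")[225:365,325:495]; b=cv2.imread("pics/top0.png")[195:285,120:290]
k=dict(fx=4.5,fy=4.5,interpolation=cv2.INTER_CUBIC)
A=cv2.resize(a,None,**k);B=cv2.resize(b,None,**k)
cv2.imwrite("pics/sc1.png",A[:600]);cv2.imwrite("pics/tp1.png",B)
E
```

```text
(no output)
```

View pics/sc1.png

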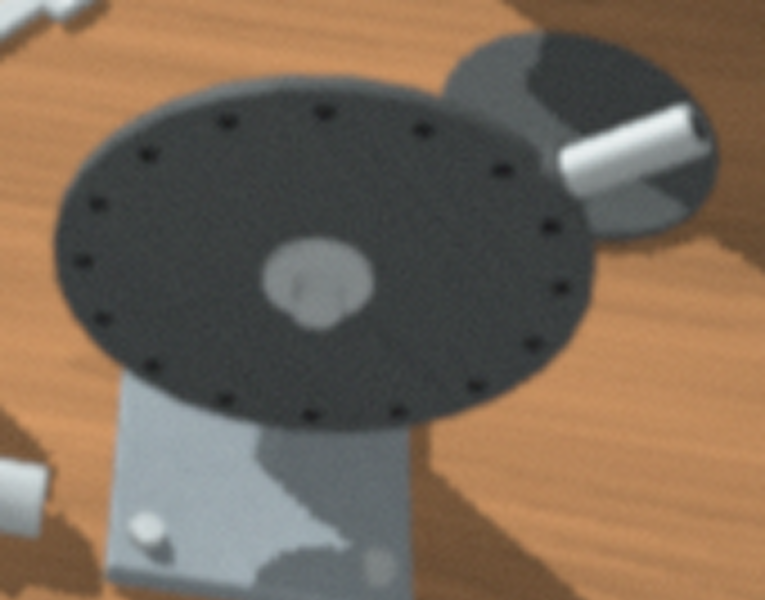

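View pics/tp1.png

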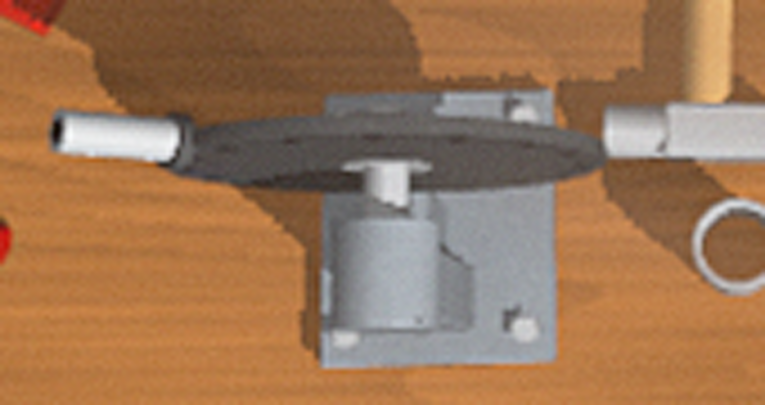

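The crops show all 16 bolt holes clearly, the stem end at about (698,127) in the scene crop and the stem end at (58,131) in the top crop. I'll fit the disc model to these points.

```bash
cat > fit.py <<'E'
import numpy as np
from scipy.optimize import least_squares
from bench import ctrl
np.set_printoptions(precision=4,suppress=True)
def proj(n,P):
    c=ctrl.calibration(n);K=np.array(c["camera_matrix"]);T=np.linalg.inv(np.array(c["world_from_camera"]))
    p=P@T[:3,:3].T+T[:3,3];p=p*[1,-1,-1];q=p@K.T;return q[:,:2]/q[:,2:]
def px(pts,o):return np.array(o)+(np.array(pts,float)+.5)/4.5-.5
H=px([(502,170),(551,226),(562,288),(534,344),(476,386),(399,412),(311,415),(226,400),(152,367),(103,320),(83,261),(98,204),(149,155),(228,122),(324,112),(424,130)],(325,225))
S=px([(698,127)],(325,225));Tt=px([(58,131)],(120,195))
def frame(x,y,yaw):return np.array([x,y,.135]),np.array([np.cos(yaw),np.sin(yaw),0]),np.array([-np.sin(yaw),np.cos(yaw),0])
def pt(p,th,r,dx):
    c,ex,ey=frame(*p[:3]);th=np.atleast_1d(th)[:,None]
    return c+ex*dx+r*(np.sin(th)*ey+np.cos(th)*[0,0,1])
def res(p):
    h=proj("scene",pt(p,p[3]+np.arange(16)*np.pi/8,p[4],.0035))
    return np.r_[(h-H).ravel(),(proj("scene",pt(p,p[5],.135,0))-S).ravel()*2,(proj("top",pt(p,p[5],.135,0))-Tt).ravel()*2]
if __name__=="__main__":
    best=min((least_squares(res,[.45,.12,0,a,.078,1.2]) for a in(.9,1.1,1.3,1.5)),key=lambda r:r.cost)
    p=best.x;print(p,best.cost,best.fun[-4:],np.abs(best.fun[:32]).max())
    c,ex,ey=frame(*p[:3]);print("hub",c,"stem",pt(p,p[5],.117,0),"ey",ey)
    print("holes rms",np.sqrt((best.fun[:32]**2).mean()))
    np.save("p.npy",p)
E
python3 fit.py
```

```text
[0.5389 0.0939 0.0303 0.6524 0.079  0.8471] 0.9386022913784452 [-0.0807 -0.1178 -0.5413 -0.582 ] 0.3571404843507935
hub [0.5389 0.0939 0.135 ] stem [[0.5363 0.1815 0.2125]] ey [-0.0303  0.9995  0.    ]
holes rms 0.19566376027830812
```

```bash
cat > plan.py <<'E'
import sys
from fit import *
from scipy.spatial.transform import Rotation as R, Slerp
def toolpose(p,th,r,dx=0):
    c,ex,ey=frame(*p[:3]);u=np.sin(th)*ey+np.cos(th)*np.array([0,0,1]);t=np.cos(th)*ey-np.sin(th)*np.array([0,0,1])
    return c+ex*dx+r*u, R.from_matrix(np.c_[np.cross(t,-u),t,-u])
def rel(poses):
    o=ctrl.get_obs();p0=np.array(o["eef_pos"]);q=o["eef_rot"];R0=R.from_quat([q[1],q[2],q[3],q[0]])
    print("t",o["time_s"],"pos",p0,"open",o["opening"],"F",np.array(o["wrist_force"]))
    for P,Q in poses:
        print("dr",((R0.inv()*Q).as_rotvec(degrees=True)/6).round(2).tolist(),"xyz",(R0.inv().apply(P-p0)*100).round(2).tolist())
E
python3 - <<'E'
from plan import *
p=np.load("p.npy");rel([toolpose(p,p[5],r) for r in(.22,.117)])
E
```

```text
t 0.1 pos [0.138  0.5577 0.2495] open 0.9993554853815662 F [-0.0612 -0.3496 -0.7334]
dr [8.02, -1.11, -2.45] xyz [-45.62, -19.52, -3.11]
dr [8.02, -1.11, -2.45] xyz [-47.7, -26.94, 3.73]
```

Call:
send_rows(
  dr=[
    [1,-0.1,-0.3],
    [2,-0.3,-0.6],
    [3,-0.4,-0.9],
    [4,-0.55,-1.2],
    [5,-0.7,-1.5],
    [6,-0.8,-1.8],
    [7,-1,-2.1],
    [8.02,-1.11,-2.45],
  ],
  xyz=[
    [-5.5,-2.4,-2],
    [-11,-4.8,-4],
    [-17,-7.2,-5],
    [-23,-9.6,-5],
    [-29,-12,-5],
    [-35,-14.5,-5],
    [-41,-17,-4],
    [-45.6,-19.5,-3.1],
  ],
  jaw=[100,100,100,100,100,100,100,100],
)

```text
time_s: 1.1
eef_pos: [0.5321, 0.2612, 0.2817]
eef_rot: [0.007, -0.015, 0.911, -0.412]
wrist_force: [0.4, -0.4, -0.2]
opening: 0.999
grasp_force: 0.0
```

```bash
python3 - <<'E'
from plan import *
import cv2
p=np.load("p.npy");rel([toolpose(p,p[5],r) for r in(.22,.117)])
for n in("scene","wrist"): cv2.imwrite(f"pics/{n}2.png",ctrl.camera(n)[:,:,::-1])
print(np.array(ctrl.get_obs()["q"]), proj("wrist",np.r_[pt(p,p[5],.135,0),pt(p,p[5],.09,0),pt(p,0,0,0)]))
E
```

```text
t 1.1 pos [0.5321 0.2612 0.2817] open 0.9985549824095459 F [ 0.377  -0.4046 -0.2156]
dr [-0.01, 0.01, 0.01] xyz [-0.18, -0.1, 0.26]
dr [-0.01, 0.01, 0.01] xyz [-0.17, -0.09, 10.56]
[ 0.5768  0.5504  1.2737 -0.7148  1.791  -1.0107] [[279.6083 232.39  ]
 [280.0808 212.3086]
 [280.6749 187.0537]]
```

View pics/wrist2.png

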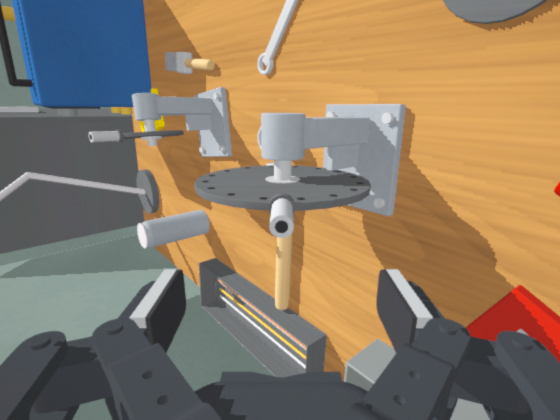

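The wrist view shows the stem end at (281,226), centred between the fingers and close to the prediction. I'll move in and grip.

Call:
send_rows(
  dr=[
    [0,0,0],
    [0,0,0],
    [0,0,0],
    [0,0,0],
    [0,0,0],
    [0,0,0],
    [0,0,0],
    [0,0,0],
  ],
  xyz=[
    [-0.17,-0.1,2],
    [-0.17,-0.1,4],
    [-0.17,-0.1,6],
    [-0.17,-0.1,8],
    [-0.17,-0.1,9.5],
    [-0.17,-0.1,10.4],
    [-0.17,-0.1,10.4],
    [-0.17,-0.1,10.4],
  ],
  jaw=[100,100,100,100,100,100,100,100],
)

```text
time_s: 2.2
eef_pos: [0.5349, 0.1843, 0.2142]
eef_rot: [0.007, -0.014, 0.912, -0.41]
wrist_force: [0.0, 0.0, -0.2]
opening: 0.998
grasp_force: 0.0
```

Call:
send_rows(
  dr=[
    [0,0,0],
    [0,0,0],
    [0,0,0],
    [0,0,0],
    [0,0,0],
    [0,0,0],
    [0,0,0],
    [0,0,0],
  ],
  xyz=[
    [0,0,0],
    [0,0,0],
    [0,0,0],
    [0,0,0],
    [0,0,0],
    [0,0,0],
    [0,0,0],
    [0,0,0],
  ],
  jaw=[60,40,20,0,0,0,0,0],
)

```text
time_s: 3.2
eef_pos: [0.5346, 0.184, 0.2142]
eef_rot: [0.007, -0.014, 0.912, -0.41]
wrist_force: [-0.5, 2.5, 3.2]
opening: 0.165
grasp_force: 58.6
```

```bash
python3 - <<'E'
from plan import *
import cv2
p=np.load("p.npy");o=ctrl.get_obs();print(o["grasp_force"],o["torque"])
c,ex,ey=frame(*p[:3]);d=np.array(o["eef_pos"])-c;print("ang",np.arctan2(d@ey,d[2]),"r",np.hypot(d@ey,d[2]),"dx",d@ex)
rel([toolpose(p,p[5]*(1-k/16),.117) for k in range(1,17)])
E
```

```text
58.55105459690094 [-0.2081  0.1326 -0.1466]
ang 0.8508522695351101 r 0.1200478582308964 dx -0.0015900461157501852
t 3.2 pos [0.5346 0.184  0.2142] open 0.16535359745407777 F [-0.5348  2.461   3.2317]
dr [-0.49, 0.01, -0.01] xyz [-0.16, -0.66, 0.32]
dr [-1.0, 0.01, -0.01] xyz [-0.16, -1.28, 0.37]
dr [-1.5, 0.01, -0.01] xyz [-0.16, -1.9, 0.45]
dr [-2.01, 0.01, -0.0] xyz [-0.16, -2.51, 0.56]
dr [-2.51, 0.01, -0.0] xyz [-0.16, -3.11, 0.71]
dr [-3.02, 0.01, -0.0] xyz [-0.16, -3.7, 0.88]
dr [-3.52, 0.01, -0.0] xyz [-0.16, -4.28, 1.09]
dr [-4.03, 0.01, -0.0] xyz [-0.16, -4.86, 1.33]
dr [-4.54, 0.01, -0.0] xyz [-0.16, -5.41, 1.6]
dr [-5.04, 0.01, -0.0] xyz [-0.16, -5.96, 1.9]
dr [-5.55, 0.01, -0.0] xyz [-0.16, -6.48, 2.22]
dr [-6.05, 0.01, -0.0] xyz [-0.16, -6.99, 2.58]
dr [-6.56, 0.01, -0.0] xyz [-0.16, -7.48, 2.96]
dr [-7.06, 0.01, -0.0] xyz [-0.16, -7.95, 3.36]
dr [-7.57, 0.01, -0.0] xyz [-0.16, -8.4, 3.79]
dr [-8.07, 0.01, -0.0] xyz [-0.16, -8.82, 4.24]
```

Call:
send_rows(
  dr=[
    [-0.5,0,0],
    [-1,0,0],
    [-1.5,0,0],
    [-2,0,0],
    [-2.5,0,0],
    [-3,0,0],
    [-3.5,0,0],
    [-4,0,0],
  ],
  xyz=[
    [0,-0.63,0.02],
    [0,-1.25,0.07],
    [0,-1.88,0.15],
    [0,-2.5,0.26],
    [0,-3.11,0.41],
    [0,-3.71,0.59],
    [0,-4.3,0.8],
    [0,-4.88,1.04],
  ],
  jaw=[0,0,0,0,0,0,0,0],
)

```text
time_s: 4.2
eef_pos: [0.5355, 0.1438, 0.2443]
eef_rot: [0.004, -0.015, 0.977, -0.21]
wrist_force: [-4.6, 0.8, 5.1]
opening: 0.167
grasp_force: 59.1
```

```bash
python3 - <<'E'
from plan import *
p=np.load("p.npy");o=ctrl.get_obs();print(o["grasp_force"],o["torque"])
c,ex,ey=frame(*p[:3]);d=np.array(o["eef_pos"])-c;a=np.arctan2(d@ey,d[2]);print("ang",a,"r",np.hypot(d@ey,d[2]),"dx",d@ex)
rel([toolpose(p,a*(1-k/6),.12,-.0016) for k in range(1,7)])
E
```

```text
59.137258529663086 [-0.2555  0.5643 -0.3033]
ang 0.4295442944284643 r 0.1202038599670482 dx -0.001897228700061169
t 4.2 pos [0.5355 0.1438 0.2443] open 0.16728466527901795 F [-4.65    0.8192  5.1067]
dr [-0.63, 0.01, -0.0] xyz [-0.03, -0.86, 0.05]
dr [-1.32, 0.01, -0.0] xyz [-0.03, -1.71, 0.13]
dr [-2.0, 0.01, -0.0] xyz [-0.03, -2.56, 0.28]
dr [-2.68, 0.01, -0.0] xyz [-0.03, -3.39, 0.49]
dr [-3.37, 0.01, -0.0] xyz [-0.03, -4.21, 0.76]
dr [-4.05, 0.01, -0.0] xyz [-0.03, -5.0, 1.08]
```

Call:
send_rows(
  dr=[
    [-0.67,0,0],
    [-1.35,0,0],
    [-2.02,0,0],
    [-2.7,0,0],
    [-3.4,0,0],
    [-4.05,0,0],
    [-4.05,0,0],
    [-4.05,0,0],
  ],
  xyz=[
    [0,-0.86,0.03],
    [0,-1.71,0.12],
    [0,-2.56,0.28],
    [0,-3.39,0.49],
    [0,-4.21,0.76],
    [0,-4.98,1.06],
    [0,-4.98,1.06],
    [0,-4.98,1.06],
  ],
  jaw=[0,0,0,0,0,0,0,0],
)

```text
time_s: 5.2
eef_pos: [0.5367, 0.0935, 0.2554]
eef_rot: [0.0, -0.015, 1.0, -0.001]
wrist_force: [-7.9, -2.0, 10.5]
opening: 0.17
grasp_force: 59.3
```

```bash
python3 - <<'E'
from plan import *
import cv2
p=np.load("p.npy");o=ctrl.get_obs();print(o["grasp_force"],o["torque"])
c,ex,ey=frame(*p[:3]);d=np.array(o["eef_pos"])-c;a=np.arctan2(d@ey,d[2]);print("ang",a,"r",np.hypot(d@ey,d[2]),"dx",d@ex)
rel([toolpose(p,0,.12,-.0016)])
a=ctrl.camera("scene")[:,:,::-1];cv2.imwrite("pics/scene3.png",a)
cv2.imwrite("pics/sc3.png",cv2.resize(a[225:358,325:495],None,fx=4.5,fy=4.5,interpolation=cv2.INTER_CUBIC))
E
```

```text
59.34760093688965 [-0.0347  0.9911 -0.0235]
ang -0.0028931676201848027 r 0.12038169421884665 dx -0.002256694632283926
t 5.2 pos [0.5367 0.0935 0.2554] open 0.16963273495344877 F [-7.9239 -2.0078 10.4885]
dr [-0.02, 0.0, -0.01] xyz [-0.07, 0.03, 0.04]
```

View pics/sc3.png

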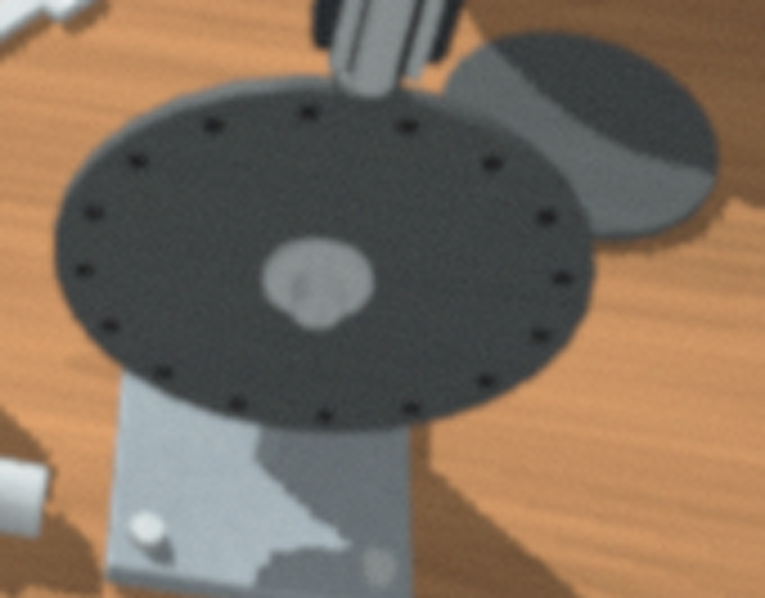

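The stem is near upright, between the holes at (308,112) and (407,126). I'll measure the angle from all 16 holes.

```bash
cat > ang.py <<'E'
from fit import *
def ang(h):
    p=np.load("p.npy");h=px(h,(325,225))
    f=lambda s:(proj("scene",pt(s,s[3]-np.arange(len(h))*-np.pi/8,s[4],.0035))-h).ravel()
    off=p[3]+np.pi/16-p[5]
    best=[]
    for free in(0,1):
        g=(lambda s:f(np.r_[p[:3],s[0],p[4]])) if not free else f
        x0=[-.2] if not free else np.r_[p[:3],-.2,p[4]]
        r=least_squares(g,x0);ph=r.x[0] if not free else r.x[3];print("stem angle",ph+np.pi/16,"off",off,"rms",np.sqrt((r.fun**2).mean()),r.x)
E
python3 - <<'E'
from ang import *
ang([(308,112),(407,126),(493,163),(547,217),(562,278),(541,335),(486,382),(411,408),(324,415),(237,404),(163,373),(110,326),(85,271),(94,213),(138,161),(213,125)])
E
```

```text
stem angle 0.0024312330078485045 off 0.0016364195937232928 rms 0.20586134394517838 [-0.1939]
stem angle -6.771989303819281e-05 off 0.0016364195937232928 rms 0.1572542115068614 [ 0.539   0.0939  0.0228 -0.1964  0.0789]
```

The angle is within about 0.15° of upright, so I'll release and retreat.

Call:
send_rows(
  dr=[
    [0,0,0],
    [0,0,0],
    [0,0,0],
    [0,0,0],
    [0,0,0],
    [0,0,0],
    [0,0,0],
    [0,0,0],
  ],
  xyz=[
    [0,0,0],
    [0,0,0],
    [0,0,0],
    [0,0,0],
    [0,0,0],
    [0,0,0],
    [0,0,0],
    [0,0,0],
  ],
  jaw=[20,30,50,70,90,100,100,100],
)

```text
time_s: 6.25
eef_pos: [0.5373, 0.0941, 0.2544]
eef_rot: [0.0, -0.015, 1.0, -0.001]
wrist_force: [0.5, -1.0, 0.0]
opening: 0.996
grasp_force: 0.0
```

Call:
send_rows(
  dr=[
    [0,0,0],
    [0,0,0],
    [0,0,0],
    [0,0,0],
    [0,0,0],
    [0,0,0],
    [0,0,0],
    [0,0,0],
  ],
  xyz=[
    [0,0,-1],
    [0,0,-3],
    [0,0,-5],
    [0,0,-7],
    [0,0,-9],
    [0,0,-11],
    [0,0,-12],
    [0,0,-12],
  ],
  jaw=[100,100,100,100,100,100,100,100],
)

```text
time_s: 7.25
eef_pos: [0.5375, 0.0944, 0.3753]
eef_rot: [0.001, -0.015, 1.0, -0.001]
wrist_force: [-0.8, 0.2, -0.7]
opening: 1.003
grasp_force: 0.0
```

```bash
python3 - <<'E'
from plan import *
import cv2
rel([])
a=ctrl.camera("scene")[:,:,::-1];cv2.imwrite("pics/scene4.png",a)
cv2.imwrite("pics/sc4.png",cv2.resize(a[225:358,325:495],None,fx=4.5,fy=4.5,interpolation=cv2.INTER_CUBIC))
E
```

```text
t 7.25 pos [0.5375 0.0944 0.3753] open 1.0028070372453808 F [-0.7728  0.2172 -0.6904]
```

View pics/sc4.png

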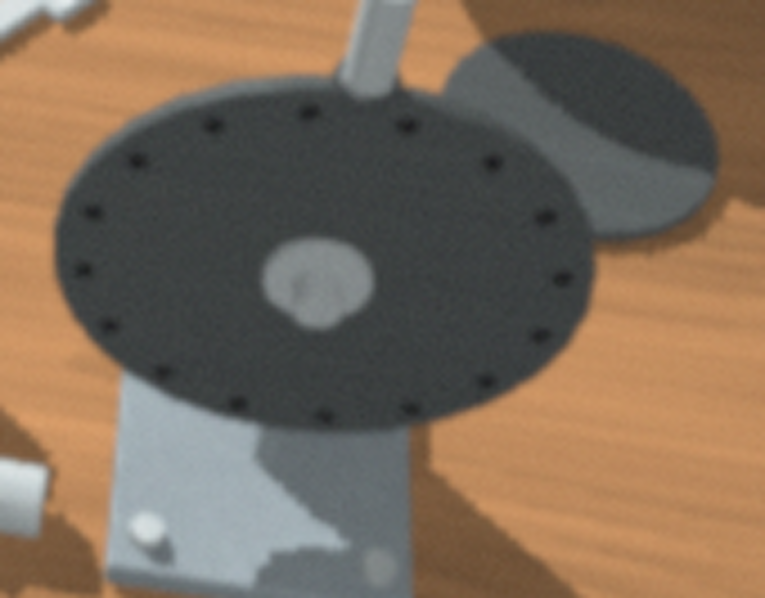

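View pics/scene4.png

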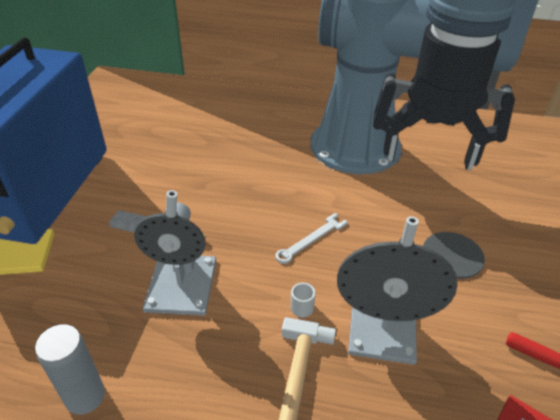

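The holes sit exactly where they were before release, at (308,112), (407,126) and so on. The stem is upright, the gripper is clear, and the small plate hasn't moved. I'll hand in.

```bash
python3 -c "
from bench import ctrl
print(ctrl.hand_in())"
```

```text
the job is handed in; nothing more can be done
None
```

The bigger plate's stem now points straight up (measured within about 0.15° of vertical) and stayed there after release; the smaller plate was not touched, and the job was handed in at about 7.3 s.

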